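Set the label coder to speed 5 and start it

TASK

On the label coder's control box, push the pointer of the speed selector round with a fingertip, gently and without gripping it, click by click until it rests in speed 5, which is five clicks clockwise from the off dot. Only when it rests there, press the start button all the way down and let it come back up. Leave the other things on the bench where they are, and finish clear of everything.

Things in the scene. Friction and masses are not known exactly. Their poses are not given: they have to be found in the camera images.
- control_box: fixed grey box with an aluminium panel on top, 170 x 280 mm (its x by y), 64 mm high; it may stand left or right of the bench's middle, turned up to 0.3 rad. Origin: centre of its underside; x to its back (away from the robot at yaw 0), y left, z up. Selector axis at box x 0, y +50 mm; start button at box x -30, y -95 mm
- off_mark (a point): the off dot on the panel, black, 12 mm across, 71 mm from the selector's axis, 105 degrees counterclockwise (from above) of the box's +x. With it 8 black marks stand round the selector, 66 to 84 mm from its axis, 30 degrees apart: the dot, then, clockwise from above, seven bars (speeds 1 to 7), each longer than the last; speed 5 is thus 45 degrees clockwise of the box's +x
- selector (a joint): selector angle, rad, growing clockwise from above: 0 = off dot, a click every 0.5236 (30 degrees), speed 5 = 2.618, end stops just beyond 0 and 3.665. It starts at rest anywhere from off to speed 3. Sprung clicks: once past midway between two positions it snaps into the next by itself; a push of about 2 N at 42 mm from the axis carries it over
- selector_axis (a point): point on the selector's turning axis, level with the pointer's top, 36 mm above the panel. The selector is a black pointer: a straight-sided blade 12 mm wide reaching 60 mm from the axis at its pointing end (white line on top) and 18 mm behind it, 8 to 36 mm above the panel, on a hub 28 mm in diameter, over a fixed disc 48 mm in diameter and 4 mm high
- selector_tip (a point): middle of the top edge of the pointer's far end, 60 mm from selector_axis at the same height; the line from selector_axis to it is the way the selector points
- start (a joint): start button travel, m: 0 = up, 0.006 = fully down; sprung, fully down takes 5 N
- start_top (a point): centre of the top of the start button, the only button: a plain grey round cap of 28 mm diameter on a black housing on the control box, pressed straight down
- label_stand: fixed bystander: label roll of 92 mm diameter on a stand 160 x 160 mm, 118 mm high, on the other side of the bench. Origin under its centre
- ribbon_core: loose bystander: cardboard ring 34 mm in diameter, 32 mm high, standing on the panel behind the start button. Origin at the centre of its underside
- ribbon_spool: loose bystander: black spool 64 mm in diameter, 33 mm high, near the robot. Origin at the centre of its underside
- cleaner: loose bystander: white bottle 52 mm in diameter, 130 mm high. Origin at the centre of its underside
- carton: loose bystander: cardboard box 90 x 70 x 50 mm. Origin at the centre of its underside
- parts_tray: loose bystander: white open tray 120 x 180 x 35 mm. Origin at the centre of its underside
- screwdriver: loose bystander: screwdriver with black handle, lying on the bench
- type_wheel: loose bystander: steel disc 44 mm in diameter, 24 mm high, near the robot. Origin at the centre of its underside

How it is judged:
On the way, in this order (a step that is already met when the one before it is completed fails the run):
1. the selector rests in speed 5 (value of joint selector between 2.498 and 2.738 rad and velocity of joint selector between -0.15 and 0.15 rad/s), for 0.3 s.
2. the start button is pressed down (value of joint start above 0.0045 m), for 0.05 s.
At the end, for the whole second after the job is handed in: the selector rests at speed 5 (2.618 rad, within 0.12 rad) and the start button is up again (within 1.5 mm) (value of joint selector between 2.498 and 2.738 rad and value of joint start below 0.0015 m and velocity of joint selector between -0.1 and 0.1 rad/s); the robot touches nothing.
It fails at once if the start button is pressed (over 3 mm) while the selector is not at speed 5 (within 0.2 rad) (value of joint start above 0.003 m and not (value of joint selector between 2.418 and 2.818 rad)).
It fails at once if the selector is gripped or forced: over 20 N between the robot's fingers and it (contact force between the fingers and selector above 20 N).
It fails at once if a loose bystander is lifted, carried or pushed more than 25 mm (distance of any of ribbon_core, ribbon_spool, cleaner, carton, parts_tray, screwdriver, type_wheel from where it was at the start of the episode above 0.025 m).
It also fails if it takes over 58 s, if anything falls off the work surface, if the arm or the gripper's body presses on something with over 40 N, if the wrist force passes 120 N, or if a joint passes its speed limit or range.

ROBOT

A 6-joint arm with a two-finger parallel gripper is mounted at the origin on the work surface. World frame = base frame: x ahead of the robot, y to its left, z up, the work surface at z = 0. Lengths are in m, angles in rad, forces in N, time in s.
With the tool pointing down it reaches from about 0.225 to 0.875 m from the base axis. Payload 3.4 kg.
Tool frame: the origin (TCP) lies between the finger pads; the fingertips stand 8 mm ahead of it and the grasp point (between the pads) lies 11 mm behind it; z points along the fingers, y is the line along which they close (so a half turn about z gives the same grasp; the last joint's range is limited). The gripper opens to 85 mm and grips with 20 to 120 N. Pads are 22 mm wide; open, the fingers measure 114 mm over their backs; the gripper's body (76 mm by 85 mm) begins 54 mm behind the grasp point. The pads swing forward as they close: fully open they stand 13 mm farther back than shut.
Start: joints at [1.22, 0.276, 1.505, -0, 1.361, -0.121], TCP at [0.131, 0.56, 0.239] pointing down, gripper open.
Joint ranges: [-2.89, 2.89], [-0.75, 2.08], [0.22, 2.7], [-1.18, 4.32], [0.11, 2.71], [-2.7, 2.7]. Speed limits (rad/s): [2.57, 2.57, 3.14, 3.14, 3.14, 3.14].

INTERFACE

Orientations are given as a unit quaternion [w, x, y, z].
In Python, from rig import manip, optics, finder gives the robot as it stands.
- The arm moves only by the tool servo_tool, never from a script. Its argument "increments" is a list of rows, each a list of 7 numbers: the shift along the tool's x, y, z in cm, then the turn, a rotation vector about the tool's x, y, z in degrees, then the closure, from -1 (fully open) to 1 (shut). In form: [[x, y, z, rx, ry, rz, gripper], ...]. A call has exactly 5 rows; each row shifts and turns the commanded pose from where the row before left it, along the tool's axes as they then stand; what a row does not reach is not made up. A row lasts 1/10 s, in which the tool goes at most 50 mm and 8.59 degrees, less where a joint would pass 70% of its speed; a pose out of reach is approached as far as the arm can. A call is refused whole if a number of a shift passes 5 or a number of a turn 8.59, either way. A call with a gripper value outside its range is refused whole. The fingers move at their own pace and stop on an object; "squeeze" is the grip in N (left out, the last holds). Time passes only in rows, so rows that do not move let the fingers close, or fill a call up. It gives the time, the measured TCP pose, the force, the opening and the grip force at its end, in the units of the state.
- manip.get_state(): the state, without advancing time (a new reading comes with each control period).
- optics.get_image(name): name is "scene" or "top"; returns the picture (420x560x3 uint8, red, green, blue); there is no depth.
- optics.get_calibration(name): a dict with "fov_y" (degrees; the focal length in pixels is half the picture's height over the tangent of half this angle, whatever the lens; pixels are square), "cx", "cy" (the principal point, pixels), "world_to_cam" (4x4, takes a point from world to camera coordinates). Camera axes: x right, y down, z forward; pixel columns grow to the right and rows downward; lengths in m; the calibration is good to about 2 mm. A picture is of the moment at which its call begins. get_calibration takes no time and is no camera call.
- manip.sign_off(): hands the job in; it is judged then, once.
Trained networks look in the newest picture that a camera, given by its name, has taken for a name from the list of things; names that differ only in an ending like _2 or _b are one class to them, and where a whole thing is asked for, a point or a joint stands for the part that bears it (a point fixed in the world has none). Each returns a list of dicts, best first, with "p" (0 to 1); they miss things now and then, are a little off and sometimes report something else, mostly with a low value. They report only what shows in the picture. A call takes as long as a camera call.
- finder.silhouettes(label, camera): "region" (420x560 bool, what is visible of it) and "box" ([centre column, centre row, width, height] in pixels, round what is visible of it).
- finder.tip_of(label, camera): "at" ([column, row] in pixels: a listed point, or the origin of a listed thing).
The state is a dict: "clock": time; "qpos": joint angles; "qd": joint speeds; "effort": joint torques, N m; "position": TCP position; "ee_rot": TCP orientation; "contact_force": force on the tool from outside, world axes, zero at the start; "moment": the same for the moment, N m; "width": finger opening in m; "gripper_force": force on a finger pad.
Only numpy, scipy, OpenCV 4.12 (cv2) and the standard library are available. Lean on these libraries where they do the work, as an engineer would, in place of code of your own. Each camera call takes 0.05 s, during which the arm holds its last target. There are 200 camera calls.

## Working session

There is one attempt and no reset: what is moved stays moved. The work goes in short steps, Python scripts to look and compute and a tool call to move; the robot and the scene stay as the last step left them, time stands still between calls to the robot, and variables do not carry over. Pictures are saved under pics/ and viewed, at most 10 in all, crops included, and the job is handed in when it is done.

Besides the shell and the picture viewer there is one more tool, called after ">>>" as name(argument=value, ...), one argument or row to a line, values as JSON. servo_tool: Moves the arm, as the interface text tells. Its arguments: {"type":"object","properties":{"increments":{"type":"array","items":{"type":"array","items":{"type":"number"}}},"squeeze":{"type":"number"}},"required":["increments"]}

```bash
mkdir -p pics
cat > h.py <<'E'
from rig import manip, optics, finder
import numpy as np, cv2
from scipy.spatial.transform import Rotation as R
def cal(n):
    c=optics.get_calibration(n); W=np.array(c["world_to_cam"]); f=210/np.tan(np.radians(c["fov_y"]/2)); return c,W,f
def proj(n,p):
    c,W,f=cal(n); q=W[:3,:3]@np.array(p,float)+W[:3,3]; return np.array([c["cx"]+f*q[0]/q[2],c["cy"]+f*q[1]/q[2]])
def unproj(n,uv,z):
    c,W,f=cal(n); d=W[:3,:3].T@np.array([(uv[0]-c["cx"])/f,(uv[1]-c["cy"])/f,1]); o=-W[:3,:3].T@W[:3,3]
    return o+d*(z-o[2])/d[2]
def snap(n,fn,crop=None,s=1):
    im=optics.get_image(n)[:,:,::-1]
    if crop: a,b,c,d=crop; im=im[b:d,a:c]
    cv2.imwrite("pics/"+fn,cv2.resize(im,None,fx=s,fy=s,interpolation=cv2.INTER_CUBIC))
E
python3 - <<'E'
from h import *
s=manip.get_state(); print(s["clock"],s["position"],s["ee_rot"],s["width"],s["contact_force"])
Z={"selector_axis":.1,"selector_tip":.1,"off_mark":.064,"start_top":None,"control_box":0,"ribbon_core":.064,"cleaner":0,"label_stand":0}
for n in("top","scene"):
    snap(n,n+"0.png")
    c,W,f=cal(n); print(n,"cam at",-W[:3,:3].T@W[:3,3],c)
    for l,z in Z.items():
        for d in finder.tip_of(l,n)[:2]:
            print(l,round(d["p"],2),np.round(d["at"],1),np.round(unproj(n,d["at"],.085 if z is None else z),4))
E
```

```text
0.0 [0.13080083 0.55940344 0.23842556] [-2.15742002e-04  1.14633485e-01  9.93407424e-01 -8.98368205e-04] 0.08540238618276573 [ 0.48739509 -0.60856622 -0.39221015]
top cam at [ 0.40341038 -0.03177401  1.3129077 ] {'fov_y': 47.09814056687338, 'cx': 278.4497796702341, 'cy': 212.669783241043, 'world_to_cam': array([[-0.02645287, -0.99956497, -0.01304307, -0.00396448],
       [-0.98819906,  0.02811686, -0.15057242,  0.59723083],
       [ 0.15087364,  0.00890608, -0.98851294,  1.23724523],
       [ 0.        ,  0.        ,  0.        ,  1.        ]])}
selector_axis 0.73 [169.6 213.3] [0.5948 0.2571 0.1   ]
selector_axis 0.66 [227.8 150.7] [0.7553 0.1065 0.1   ]
selector_tip 0.67 [163.6 192.7] [0.6488 0.2729 0.1   ]
off_mark 0.64 [145.8 221.8] [0.5797 0.3281 0.064 ]
start_top 0.44 [228.1 219.7] [0.5762 0.1094 0.085 ]
control_box 0.74 [198.5 216.9] [0.5983 0.2009 0.    ]
ribbon_core 0.68 [301.3 298.9] [ 0.3699 -0.0729  0.064 ]
ribbon_core 0.55 [230.1 190.5] [0.6569 0.1057 0.064 ]
cleaner 0.84 [115.9 234.1] [0.5569 0.4285 0.    ]
label_stand 0.75 [113.5 235. ] [0.5546 0.4351 0.    ]
label_sta
[... 277 characters left out ...]
6462174, -0.81701866, -0.22116299],
       [-0.72425341, -0.37812794, -0.57660754,  1.59831956],
       [ 0.        ,  0.        ,  0.        ,  1.        ]])}
selector_axis 0.72 [371.4 237. ] [0.588  0.2376 0.1   ]
selector_tip 0.49 [373.2 258. ] [0.66   0.2645 0.1   ]
off_mark 0.96 [402.4 253.3] [0.5691 0.3141 0.064 ]
off_mark 0.23 [285.4 299.7] [0.8351 0.1297 0.064 ]
control_box 0.9 [350.  265.5] [0.6001 0.1971 0.    ]
control_box 0.73 [288.2 298.9] [ 0.7764  0.1076 -0.    ]
ribbon_core 0.64 [305.4 245.6] [0.651  0.0921 0.064 ]
ribbon_core 0.46 [292.8 192.2] [ 0.4436 -0.0446  0.064 ]
cleaner 0.67 [446.7 287. ] [0.5651 0.4314 0.    ]
label_stand 0.72 [224.6 211. ] [ 0.544  -0.2258  0.    ]
```

```bash
python3 -c "
import cv2,numpy as np
a=cv2.imread('pics/top0.png');b=cv2.imread('pics/scene0.png')
cv2.imwrite('pics/both.png',cv2.resize(np.vstack([a,b]),(400,600)))"
```

```text
(no output)
```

View pics/top0.png

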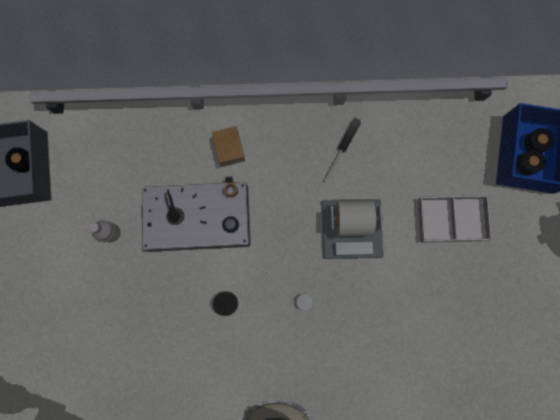

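View pics/scene0.png

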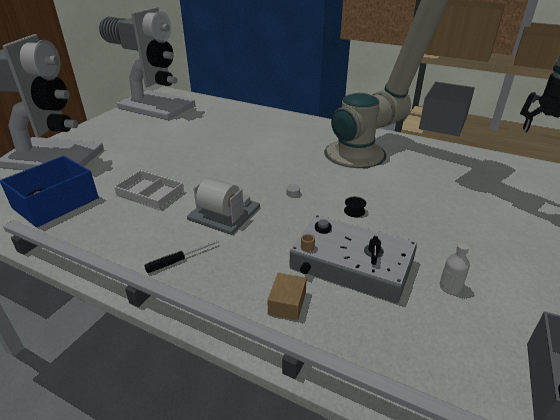

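The top view shows the box at columns 140–250, rows 182–250. The pointer runs from about (175,215) to (168,192), the start button is at (230,224) and the core at (230,190). The scene view agrees. Next I fit the box pose and overlay it.

```bash
cat > fit.py <<'E'
from h import *
from scipy.optimize import least_squares
loc={"selector_axis":(0,.05,.1),"off_mark":(.071*np.cos(np.radians(105)),.05+.071*np.sin(np.radians(105)),.064),"start_top":(-.03,-.095,.085),"control_box":(0,0,0)}
def w(p,l): c,s=np.cos(p[2]),np.sin(p[2]); return np.array([p[0]+c*l[0]-s*l[1],p[1]+s*l[0]+c*l[1],l[2]])
E
python3 - <<'E'
from fit import *
obs=[]
for n in("top","scene"):
    optics.get_image(n)
    for l in loc:
        for d in finder.tip_of(l,n)[:1]: obs.append((n,l,np.array(d["at"])))
r=lambda p:np.concatenate([proj(n,w(p,loc[l]))-a for n,l,a in obs])
s=least_squares(r,[.6,.2,0],loss="soft_l1"); p=s.x; print(p); print([(o[0],o[1],np.round(e,1)) for o,e in zip(obs,r(p).reshape(-1,2))])
# refine: black-marks & box silhouette
out=[]
for n in("top","scene"):
    im=optics.get_image(n)[:,:,::-1].copy()
    ax=proj(n,w(p,(0,0,.064)));k=4
    a,b=int(ax[0])-70,int(ax[1])-50
    c=cv2.resize(im[b:b+100,a:a+140],None,fx=5,fy=5,interpolation=cv2.INTER_CUBIC)[:, :]
    def dot(q,col):
        u=(proj(n,w(p,q))-[a,b]+.5)*5; cv2.circle(c,tuple(int(v) for v in u),2,col,-1)
    for sx in(-.085,.085):
        for sy in(-.14,.14): dot((sx,sy,.064),(0,0,255))
    for i in range(8):
        t=np.radians(105-30*i)
        for rr in(.066,.084): dot((rr*np.cos(t),.05+rr*np.sin(t),.064),(0,255,0))
    dot((0,.05,.1),(255,0,0)); dot((-.03,-.095,.085),(255,0,0))
    cv2.imwrite(f"pics/ov_{n}.png",c)
E
```

```text
[0.59454967 0.19861384 0.01861988]
[('top', 'selector_axis', array([ 2.2, -4. ])), ('top', 'off_mark', array([ 3.1, -0.9])), ('top', 'start_top', array([-0.3, -0.6])), ('top', 'control_box', array([3.1, 1.8])), ('scene', 'selector_axis', array([ 26. , -24.4])), ('scene', 'off_mark', array([ 1.9, -0.4])), ('scene', 'start_top', array([1.4, 1.1]))]
```

View pics/ov_top.png

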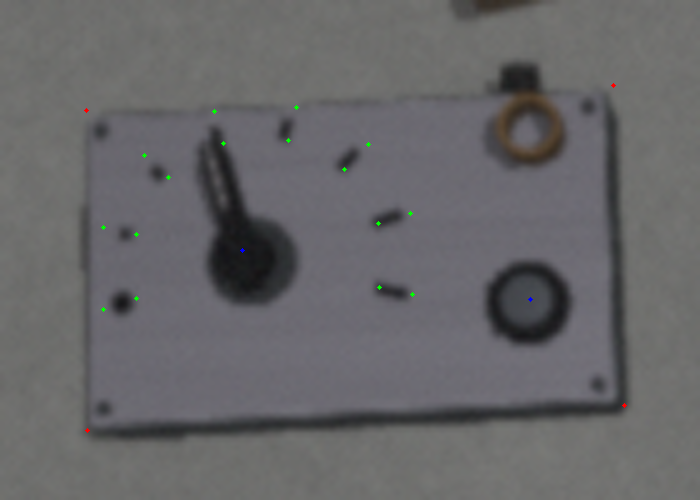

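View pics/ov_scene.png

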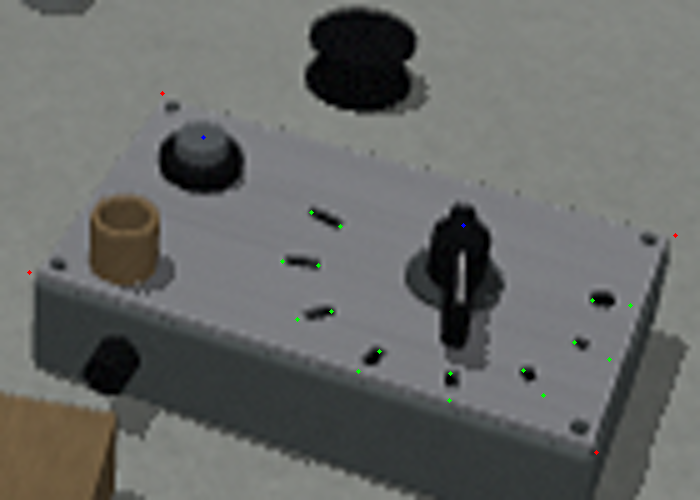

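Fit is good to about 2 mm: axis ≈ (0.594, 0.249), pointer near bar 3, so speed 3 and two clicks to go. The tool's y already lies along the mid-sweep push direction. I'll go above the spot left of the pointer with the fingers shut.

>>> servo_tool(
  increments=[
    [-3.6,-0.9,0,0,0,0,1],
    [-3.6,-0.9,0,0,0,0,1],
    [-3.6,-0.9,0,0,0,0,1],
    [-3.6,-0.9,0,0,0,0,1],
    [-3.6,-0.9,0,0,0,0,1],
  ],
  squeeze=20,
)

```text
clock: 2.0
position: [0.2972, 0.4744, 0.2395]
ee_rot: [0.0, 0.115, 0.993, 0.0]
contact_force: [1.0, -1.3, 0.0]
width: 0.012
gripper_force: 0.0
```

>>> servo_tool(
  increments=[
    [-3.6,-0.9,0,0,0,0,1],
    [-3.6,-0.9,0,0,0,0,1],
    [-3.6,-0.9,0,0,0,0,1],
    [-3.6,-0.9,0,0,0,0,1],
    [-3.6,-0.9,0,0,0,0,1],
  ],
)

```text
clock: 2.5
position: [0.4623, 0.3894, 0.2394]
ee_rot: [0.0, 0.115, 0.993, 0.0]
contact_force: [-0.0, 0.2, -0.8]
width: 0.0
gripper_force: 0.0
```

>>> servo_tool(
  increments=[
    [-3.6,-0.9,0,0,0,0,1],
    [-3.6,-0.9,0,0,0,0,1],
    [-3.6,-0.9,0,0,0,0,1],
    [-3.6,-0.9,0,0,0,0,1],
    [-3.4,-0.9,0,0,0,0,1],
  ],
)

```text
clock: 3.0
position: [0.6256, 0.305, 0.2392]
ee_rot: [0.0, 0.115, 0.993, 0.0]
contact_force: [0.1, 0.2, 0.6]
width: 0.0001
gripper_force: 0.0
```

>>> servo_tool(
  increments=[
    [0,0,2,0,0,0,1],
    [0,0,2,0,0,0,1],
    [0,0,2,0,0,0,1],
    [0,0,2,0,0,0,1],
    [0,0,0,0,0,0,1],
  ],
)

```text
clock: 3.5
position: [0.6222, 0.3051, 0.1558]
ee_rot: [-0.003, 0.115, 0.993, -0.002]
contact_force: [-0.0, 0.9, -0.3]
width: -0.0
gripper_force: 0.0
```

```bash
cat > look.py <<'E'
from fit import *
import sys
P=[.5945,.1986,.0186]
def look(fn=None):
    s=manip.get_state(); q=s["ee_rot"]; M=R.from_quat([q[1],q[2],q[3],q[0]]).as_matrix()
    print(s["clock"],np.round(s["position"],4),"x",np.round(M[:,0],3),"y",np.round(M[:,1],3),"F",np.round(s["contact_force"],2),s["width"])
    if fn:
        ims=[]
        for n in("top","scene"):
            im=optics.get_image(n)[:,:,::-1]; c=proj(n,w(P,(0,.02,.08))).astype(int)
            ims.append(cv2.resize(im[c[1]-45:c[1]+45,c[0]-65:c[0]+65],(780,540),interpolation=cv2.INTER_CUBIC)[:, :])
        cv2.imwrite("pics/"+fn,cv2.resize(np.hstack(ims),(800,277)))
    return s,M
if __name__=="__main__": look(sys.argv[1] if len(sys.argv)>1 else None)
E
python3 look.py a.png
```

```text
3.5 [0.6222 0.3051 0.1558] x [-0.974  0.228  0.006] y [ 0.228  0.974 -0.004] F [-0.03  0.86 -0.33] -3.334928537413273e-05
```

View pics/a.png

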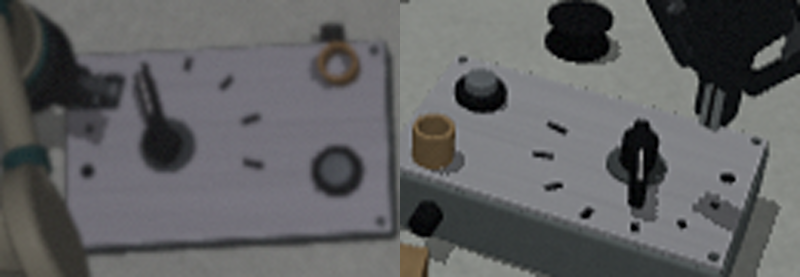

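The fingers stand left of the pointer, still high, with nothing in between. I'll go down beside it.

>>> servo_tool(
  increments=[
    [0,0,2,0,0,0,1],
    [0,0,2,0,0,0,1],
    [0,0,2,0,0,0,1],
    [0,0,1,0,0,0,1],
    [0,0,0,0,0,0,1],
  ],
)

```text
clock: 4.1
position: [0.6238, 0.3059, 0.0889]
ee_rot: [-0.001, 0.115, 0.993, -0.0]
contact_force: [0.3, 0.2, 0.4]
width: -0.0003
gripper_force: 0.0
```

>>> servo_tool(
  increments=[
    [0,-0.3,0,0,0,0,1],
    [0,-0.3,0,0,0,0,1],
    [0,-0.3,0,0,0,0,1],
    [0,-0.3,0,0,0,0,1],
    [0,0,0,0,0,0,1],
  ],
)

```text
clock: 4.6
position: [0.6214, 0.2937, 0.0898]
ee_rot: [0.0, 0.115, 0.993, 0.0]
contact_force: [0.4, -0.5, 0.1]
width: -0.0001
gripper_force: 0.0
```

```bash
python3 look.py
```

```text
4.6 [0.6214 0.2937 0.0898] x [-0.974  0.228 -0.   ] y [0.228 0.974 0.   ] F [ 0.35 -0.5   0.09] -5.979261091022155e-05
```

>>> servo_tool(
  increments=[
    [-0.2,-0.1,0,0,0,0,1],
    [-0.2,-0.1,0.1,0,0,0,1],
    [-0.2,-0.1,0.1,0,0,0,1],
    [-0.2,-0.1,0,0,0,0,1],
    [0,0,0,0,0,0,1],
  ],
)

```text
clock: 5.1
position: [0.6286, 0.2883, 0.0871]
ee_rot: [0.0, 0.115, 0.993, -0.0]
contact_force: [-0.8, -0.3, -0.2]
width: -0.0001
gripper_force: 0.0
```

>>> servo_tool(
  increments=[
    [-0.1,-0.2,0,0,0,0,1],
    [-0.1,-0.2,0,0,0,0,1],
    [-0.1,-0.2,0,0,0,0,1],
    [-0.1,-0.2,0,0,0,0,1],
    [0,0,0,0,0,0,1],
  ],
)

```text
clock: 5.6
position: [0.6305, 0.2798, 0.0874]
ee_rot: [0.0, 0.115, 0.993, 0.0]
contact_force: [0.0, 0.9, -0.1]
width: -0.0001
gripper_force: 0.5
```

>>> servo_tool(
  increments=[
    [-0.15,-0.2,0,0,0,0,1],
    [-0.15,-0.2,0,0,0,0,1],
    [-0.15,-0.2,0,0,0,0,1],
    [-0.15,-0.2,0,0,0,0,1],
    [0,0,0,0,0,0,1],
  ],
)

```text
clock: 6.1
position: [0.6348, 0.2697, 0.0873]
ee_rot: [0.0, 0.115, 0.993, -0.0]
contact_force: [-0.0, -0.1, 0.2]
width: 0.0002
gripper_force: 0.0
```

```bash
python3 look.py b.png
```

```text
6.1 [0.6348 0.2697 0.0873] x [-0.974  0.228 -0.001] y [ 0.228  0.974 -0.001] F [-0.04 -0.06  0.21] 0.00019778082803353323
```

View pics/b.png

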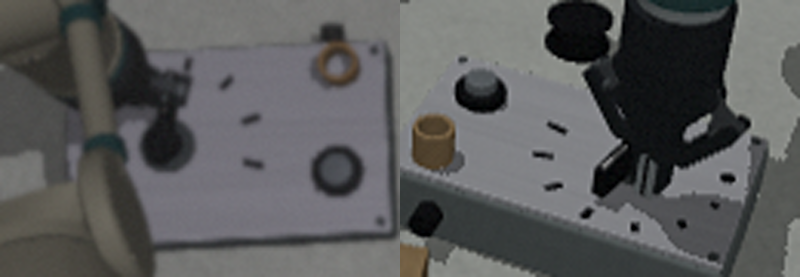

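The pointer has left bar 3 and appears to rest at bar 4, at (605,180) in the right-hand crop, just ahead of the finger. Now the second click.

>>> servo_tool(
  increments=[
    [-0.2,-0.2,0,0,0,0,1],
    [-0.2,-0.2,0,0,0,0,1],
    [-0.2,-0.2,0,0,0,0,1],
    [-0.2,-0.2,0,0,0,0,1],
    [0,-0.2,0,0,0,0,1],
  ],
)

```text
clock: 6.7
position: [0.6402, 0.2588, 0.0873]
ee_rot: [0.0, 0.115, 0.993, 0.0]
contact_force: [0.0, 0.3, -0.2]
width: -0.0001
gripper_force: 0.0
```

>>> servo_tool(
  increments=[
    [0,-0.2,0,0,0,0,1],
    [0,-0.2,0,0,0,0,1],
    [0,-0.2,0,0,0,0,1],
    [0,-0.2,0,0,0,0,1],
    [0,-0.2,0,0,0,0,1],
  ],
)

```text
clock: 7.2
position: [0.6375, 0.2491, 0.0874]
ee_rot: [0.0, 0.115, 0.993, -0.0]
contact_force: [1.1, 0.7, -0.8]
width: 0.0001
gripper_force: 0.2
```

>>> servo_tool(
  increments=[
    [0,-0.2,0,0,0,0,1],
    [0,-0.2,0,0,0,0,1],
    [0,0,0,0,0,0,1],
    [0,0,0,0,0,0,1],
    [0,0,0,0,0,0,1],
  ],
)

```text
clock: 7.7
position: [0.6366, 0.2455, 0.0873]
ee_rot: [-0.0, 0.115, 0.993, 0.0]
contact_force: [0.6, 0.9, 0.2]
width: 0.0001
gripper_force: 0.0
```

```bash
python3 look.py c.png
```

```text
7.7 [0.6366 0.2455 0.0873] x [-0.974  0.228  0.   ] y [ 0.228  0.974 -0.   ] F [0.6  0.9  0.16] 5.234176976593604e-05
```

View pics/c.png

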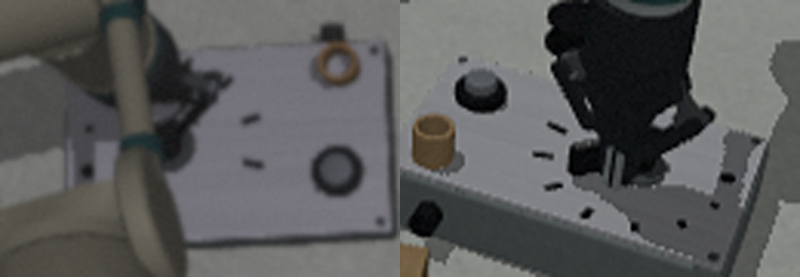

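The pointer now lies towards bar 5 in the top crop, at about (215,85), with almost no contact force left. I'll back off, lift and go above the button, then check.

>>> servo_tool(
  increments=[
    [0,0.5,0,0,0,0,1],
    [0,1,0,0,0,0,1],
    [0,0,-2,0,0,0,1],
    [0,0,-3,0,0,0,1],
    [0,0,-2,0,0,0,1],
  ],
)

```text
clock: 8.3
position: [0.6408, 0.2614, 0.159]
ee_rot: [0.001, 0.114, 0.993, 0.001]
contact_force: [0.5, 0.0, -0.4]
width: -0.0002
gripper_force: 0.0
```

>>> servo_tool(
  increments=[
    [0.7,-3.4,0,0,0,0,1],
    [0.7,-3.4,0,0,0,0,1],
    [0.7,-3.4,0,0,0,0,1],
    [0.7,-3.4,0,0,0,0,1],
    [0.7,-3.4,0,0,0,0,1],
  ],
)

```text
clock: 8.8
position: [0.5671, 0.1022, 0.1575]
ee_rot: [0.0, 0.114, 0.993, 0.0]
contact_force: [-0.2, -0.4, -0.2]
width: 0.0
gripper_force: 0.0
```

>>> servo_tool(
  increments=[
    [0,0,1,0,0,0,1],
    [0,0,1,0,0,0,1],
    [0,0,0,0,0,0,1],
    [0,0,0,0,0,0,1],
    [0,0,0,0,0,0,1],
  ],
)

```text
clock: 9.3
position: [0.5679, 0.1035, 0.1372]
ee_rot: [0.0, 0.114, 0.993, 0.0]
contact_force: [0.3, -0.6, -0.1]
width: -0.0001
gripper_force: 0.0
```

```bash
python3 look.py d.png; python3 -c "
from fit import *
P=[.5945,.1986,.0186]
for n in('top','scene'):
    for l,z in(('selector_tip',.1),('selector_axis',.1),('start_top',.085)):
        for d in finder.tip_of(l,n)[:1]: print(n,l,d['p'],unproj(n,d['at'],z))
print(w(P,(.06*.7071,.05-.06*.7071,.1)), w(P,(0,.05,.1)))"
```

```text
9.3 [0.5679 0.1035 0.1372] x [-0.974  0.227 -0.   ] y [0.227 0.974 0.   ] F [ 0.32 -0.56 -0.11] -0.00010204911883959166
top start_top 0.22 [0.58225725 0.18554792 0.085     ]
scene selector_tip 0.54 [0.63238291 0.20698513 0.1       ]
scene selector_axis 0.89 [0.5929247  0.24136869 0.1       ]
scene start_top 0.73 [0.68567244 0.22281417 0.085     ]
[0.63677779 0.20696177 0.1       ] [0.59357005 0.24859135 0.1       ]
```

View pics/d.png

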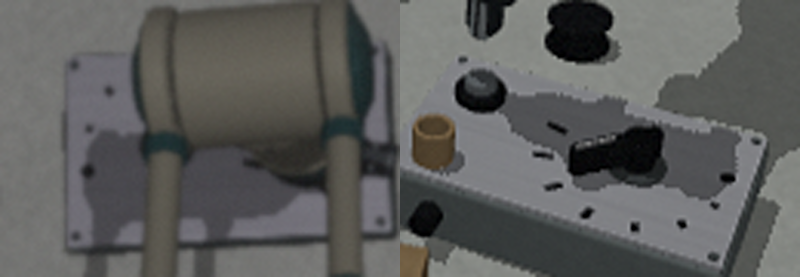

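The scene view shows the pointer's tip at (575,165). The finder's tip (0.632, 0.207) matches speed 5 (0.637, 0.207), and the fingertip is above the button. Going down.

>>> servo_tool(
  increments=[
    [0,0,1,0,0,0,1],
    [0,0,1,0,0,0,1],
    [0,0,1,0,0,0,1],
    [0,0,0.4,0,0,0,1],
    [0,0,0,0,0,0,1],
  ],
)

```text
clock: 10.2
position: [0.5665, 0.1025, 0.102]
ee_rot: [-0.001, 0.115, 0.993, -0.0]
contact_force: [0.4, 0.1, 0.4]
width: -0.0001
gripper_force: 0.0
```

>>> servo_tool(
  increments=[
    [0,0,0.2,0,0,0,1],
    [0,0,0.2,0,0,0,1],
    [0,0,0.2,0,0,0,1],
    [0,0,0,0,0,0,1],
    [0,0,0,0,0,0,1],
  ],
)

```text
clock: 10.7
position: [0.5673, 0.1025, 0.0974]
ee_rot: [0.0, 0.115, 0.993, 0.0]
contact_force: [0.5, 1.1, 0.1]
width: -0.0001
gripper_force: 0.0
```

Tip now at 0.089 with no contact yet; I'll carry on in small steps.

>>> servo_tool(
  increments=[
    [0,0,0.2,0,0,0,1],
    [0,0,0.2,0,0,0,1],
    [0,0,0,0,0,0,1],
    [0,0,0,0,0,0,1],
    [0,0,0,0,0,0,1],
  ],
)

```text
clock: 11.2
position: [0.5675, 0.1025, 0.0935]
ee_rot: [0.0, 0.115, 0.993, 0.0]
contact_force: [0.1, 0.1, 1.6]
width: 0.0
gripper_force: 0.8
```

>>> servo_tool(
  increments=[
    [0,0,0.2,0,0,0,1],
    [0,0,0.2,0,0,0,1],
    [0,0,0,0,0,0,1],
    [0,0,0,0,0,0,1],
    [0,0,0,0,0,0,1],
  ],
)

```text
clock: 11.7
position: [0.5675, 0.1025, 0.0895]
ee_rot: [0.0, 0.115, 0.993, 0.0]
contact_force: [-0.2, -0.4, 3.8]
width: 0.0001
gripper_force: 2.0
```

Contact; the spring is rising towards 5 N. On to the stop.

>>> servo_tool(
  increments=[
    [0,0,0.2,0,0,0,1],
    [0,0,0,0,0,0,1],
    [0,0,0,0,0,0,1],
    [0,0,0,0,0,0,1],
    [0,0,0,0,0,0,1],
  ],
)

```text
clock: 12.2
position: [0.5675, 0.1026, 0.088]
ee_rot: [0.0, 0.115, 0.993, 0.0]
contact_force: [-0.8, -0.6, 8.2]
width: -0.0002
gripper_force: 4.0
```

>>> servo_tool(
  increments=[
    [0,0,0.15,0,0,0,1],
    [0,0,0,0,0,0,1],
    [0,0,0,0,0,0,1],
    [0,0,0,0,0,0,1],
    [0,0,0,0,0,0,1],
  ],
)

```text
clock: 12.7
position: [0.5675, 0.1025, 0.0879]
ee_rot: [0.001, 0.115, 0.993, 0.0]
contact_force: [-3.1, -0.3, 15.2]
width: -0.0001
gripper_force: 7.8
```

The button is at its stop: 15 N and z no longer falling. Lifting clear.

>>> servo_tool(
  increments=[
    [0,0,-1,0,0,0,1],
    [0,0,-3,0,0,0,1],
    [0,0,-4,0,0,0,1],
    [0,0,-4,0,0,0,1],
    [0,0,-2,0,0,0,1],
  ],
)

```text
clock: 13.2
position: [0.5683, 0.1026, 0.2288]
ee_rot: [0.002, 0.115, 0.993, 0.0]
contact_force: [0.6, 0.8, 0.3]
width: -0.0003
gripper_force: 0.0
```

>>> servo_tool(
  increments=[
    [3,0,0,0,0,0,1],
    [3,0,0,0,0,0,1],
    [3,0,0,0,0,0,1],
    [3,0,0,0,0,0,1],
    [0,0,0,0,0,0,1],
  ],
)

```text
clock: 13.7
position: [0.4457, 0.1303, 0.225]
ee_rot: [-0.002, 0.114, 0.993, -0.0]
contact_force: [0.7, -0.9, -0.7]
width: 0.0004
gripper_force: 0.0
```

>>> servo_tool(
  increments=[
    [0,0,0,0,0,0,1],
    [0,0,0,0,0,0,1],
    [0,0,0,0,0,0,1],
    [0,0,0,0,0,0,1],
    [0,0,0,0,0,0,1],
  ],
)

```text
clock: 14.2
position: [0.4509, 0.1297, 0.2255]
ee_rot: [-0.0, 0.115, 0.993, -0.0]
contact_force: [0.0, 0.7, 0.1]
width: 0.0002
gripper_force: 0.0
```

```bash
python3 look.py e.png
```

```text
14.2 [0.4509 0.1297 0.2255] x [-0.974  0.228  0.   ] y [ 0.228  0.974 -0.   ] F [0.04 0.7  0.1 ] 0.00015146125465769663
```

View pics/e.png

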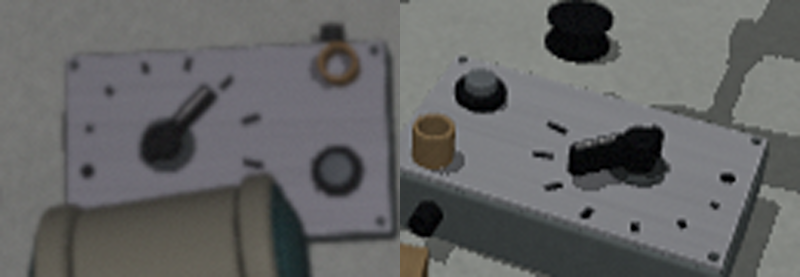

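The top view shows the pointer, tip at (212,92), aimed at bar 5 at (226,82). The button is up, the core has not moved, and the arm is clear.

```bash
python3 -c "
from rig import manip
print(manip.sign_off())"
```

```text
the job is handed in; nothing more can be done
None
```

The selector was nudged two clicks, from speed 3 to speed 5. The start button was then pressed to its stop and released, and the job was handed in with the arm clear; no verdict came back.

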